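# Roll the forming block groove side up

### The arm

A 6-joint arm with a two-finger parallel gripper is mounted at the origin on the work surface. World frame = base frame: x ahead of the robot, y to its left, z up, the work surface at z = 0. Lengths are in mm, angles in rad, forces in N, time in s.
With the tool pointing down it reaches from about 350 to 775 mm from the base axis. Payload 7.3 kg.
Tool frame: the origin (TCP) lies at the very end of the fingers, on their centre line; the grasp point (between the pads) lies 19 mm behind it; z points along the fingers, y is the line along which they close (so a half turn about z gives the same grasp; the last joint's range is limited). The gripper opens to 92 mm and grips with 3 to 60 N. Pads are 19 mm wide; open, the fingers measure 130 mm over their backs; the gripper's body (75 mm by 190 mm) begins 47 mm behind the grasp point.
Start: joints at [-1.339, 0.342, 1.524, -0, 1.275, -0.146], TCP at [193.684, -487.99, 195.441] pointing down, gripper open.
Joint ranges: [-2.53, 2.53], [-0.77, 2.02], [0.04, 2.7], [-1, 4.14], [0.28, 2.66], [-3.11, 3.11]. Speed limits (rad/s): [2.57, 2.57, 3.14, 3.14, 3.14, 3.14].

### API

Orientations are given as [roll, pitch, yaw] about the fixed x, y, z axes, in that order (R = Rz(yaw) Ry(pitch) Rx(roll)).
In Python, from plant import bot gives the robot as it stands.
- The arm moves only by the tool jog_arm, never from a script. Its argument "targets" is a list of rows, each an object with "xyz": the shift along the tool's x, y, z as a fraction of full scale, a list of three; "spin": the turn about the tool's z as a fraction of full scale. In form: [{"xyz": [x, y, z], "spin": spin}, ...]. A call has exactly 10 rows; each row shifts and turns the commanded pose from where the row before left it, along the tool's axes as they then stand; what a row does not reach is not made up. Full scale, the value 1, is 80 mm for a shift and 0.1 rad for a turn. A row lasts 1/8 s, in which the tool goes at most 62.5 mm and 10.7 degrees, less where a joint would pass 70% of its speed; a pose out of reach is approached as far as the arm can. A call with a number of a shift or a turn outside -1 to 1 is refused whole. A call with a gripper value outside its range is refused whole. "gripper" is the opening in per cent of the stroke, from 0 (shut) to 100 (fully open), set as the call begins (left out, the last holds). The fingers move at their own pace and stop on an object; the grip force is fixed at half the most. Time passes only in rows, so rows that do not move let the fingers close, or fill a call up. It gives the time, the measured TCP pose, the force, the opening and the grip force at its end, in the units of the state.
- bot.get_obs(): the state, without advancing time (a new reading comes with each control period).
- bot.capture(name): name is "scene" or "side" or "wrist"; returns the picture (384x512x3 uint8, blue, green, red); there is no depth.
- bot.get_calibration(name): a dict with "vfov" (degrees; the focal length in pixels is half the picture's height over the tangent of half this angle, whatever the lens; pixels are square), "cx", "cy" (the principal point, pixels), "eye" and "rotation" of the camera in the world. Camera axes: x right, y down, z forward; pixel columns grow to the right and rows downward; lengths in mm; the calibration is good to about 2 mm. A picture is of the moment at which its call begins: read the wrist's pose just before it. get_calibration takes no time and is no camera call; for the wrist camera it gives the pose at the moment of the call.
- bot.close_job(): hands the job in; it is judged then, once.
The state is a dict: "time": time; "joint_positions": joint angles; "dq": joint speeds; "tau": joint torques, N m; "tool_pos": TCP position; "tcp_rot": TCP orientation; "contact_force": force on the tool from outside, world axes, zero at the start; "moment": the same for the moment, N m; "grip_width": finger opening in mm; "finger_force": force on a finger pad.
Only numpy, scipy, OpenCV 4.12 (cv2) and the standard library are available. Lean on these libraries where they do the work, as an engineer would, in place of code of your own. Each camera call takes 0.05 s, during which the arm holds its last target. There are 200 camera calls.

### The job

On the jeweller's bench mat lies a thick, stubby hexagonal forming block with one long groove cut along one of its six faces. Roll it over the mat one flat at a time, letting it come to rest on each flat and keeping it down at the mat rather than lifting it into the air, until the grooved face is flat on top, ready for bending wire, and let go of it there on the mat. Leave the slim hexagonal bar and the cube with the round hollow where they are.

Things in the scene. Friction and masses are not known exactly. Their poses are not given: they have to be found in the camera images.
- block: Aluminium hexagonal prism: 46 mm across flats, flats 26.6 mm wide, 50 mm long, 0.24 kg. Origin: centre, 23 mm over the mat when lying. x: along it, flat ends at +-25 mm. z: out of the grooved face (groove 14 wide, 6 deep, full length). Face -z: two 6 mm cuts across it. At the start z is 120 degrees off vertical (two flats to roll), so the cut face shows on the upper side. A roll shifts it 26.6 mm.
- mat: Dark rubber bench mat, 340 mm (its x) by 640 mm (its y), 3 mm thick, fixed to the bench, high friction (a pushed block may jam or slide instead of rolling; turned over an edge past 30 degrees it falls onto the next flat). Origin at the centre of its underside, z up: its top is at z = 3 mm.
- slim_bar: Bystander on the mat: plain steel hexagonal bar without any groove, 24 mm across flats, 90 mm long along its x axis, lying on a flat, 0.33 kg. Origin at its centre, 12 mm above the mat.
- dapping_cube: Bystander on the mat: steel cube of 40 mm with one round hollow (26 mm wide, 8 mm deep) in its top, 0.45 kg. Origin at the centre of its underside.
Not all that is in view belongs to the job. What is shaped like the block but blue is not meant.

How it is judged (in metres and radians):
On the way:
1. the block rests on the mat on a flat next to the final one, its grooved face 60 degrees from the top (angle between block's own z axis and vertical between 0.87 and 1.22 rad and z of block in the frame of mat below 0.03 m and linear speed of block below 0.02 m/s and angular speed of block below 0.2 rad/s), for 0.2 s.
At the end, for the whole second after the job is handed in: Block at rest and released on the mat, grooved face up (its z axis within 10 degrees of vertical), its centre under 30 mm above the mat's origin and within 155 mm (mat x) and 305 mm (mat y) of the mat's centre; slim bar and cube within 25 mm of their starts (angle between block's own z axis and vertical below 0.175 rad and z of block in the frame of mat below 0.03 m and linear speed of block below 0.02 m/s and angular speed of block below 0.2 rad/s and x of block in the frame of mat between -0.155 and 0.155 m and y of block in the frame of mat between -0.305 and 0.305 m and distance of each of slim_bar, dapping_cube from where it was at the start of the episode below 0.025 m); the robot touches nothing.
It fails at once if the block was lifted into the air (its centre more than 70 mm above the mat's origin plane; it is 26 mm when lying) (z of block in the frame of mat above 0.07 m).
It fails at once if the slim bar or the cube was moved by more than 25 mm (distance of any of slim_bar, dapping_cube from where it was at the start of the episode above 0.025 m).
It also fails if it takes over 42 s, if anything falls off the work surface, if the arm or the gripper's body presses on something with over 40 N, if the wrist force passes 120 N, or if a joint passes its speed limit or range.

## Working session

There is one attempt and no reset: what is moved stays moved. The work goes in short steps, Python scripts to look and compute and a tool call to move; the robot and the scene stay as the last step left them, time stands still between calls to the robot, and variables do not carry over. Pictures are saved under pics/ and viewed, at most 10 in all, crops included, and the job is handed in when it is done.

Besides the shell and the picture viewer there is one more tool, called after "Call:" by a JSON object that holds its "api" and its "payload". jog_arm: Moves the arm, as the interface text tells. Shift numbers are shares of 80 mm and turn numbers shares of 0.1 rad, none past 1 either way. Its arguments: {"type":"object","properties":{"targets":{"type":"array","items":{"type":"object","properties":{"xyz":{"type":"array","items":{"type":"number"}},"spin":{"type":"number"}}}},"gripper":{"type":"number"}},"required":["targets"]}

```bash
ls; mkdir -p pics
cat > h.py <<'E'
import numpy as np, cv2
from plant import bot
def ray(c,u,v):
    f=192/np.tan(np.radians(c['vfov'])/2)
    d=np.array(c['rotation'])@np.array([(u-c['cx'])/f,(v-c['cy'])/f,1]); return np.array(c['eye']),d
def onz(c,u,v,z):
    e,d=ray(c,u,v); return e+d*(z-e[2])/d[2]
def proj(c,p):
    f=192/np.tan(np.radians(c['vfov'])/2)
    q=np.array(c['rotation']).T@(np.array(p,float)-np.array(c['eye'])); return np.round([c['cx']+f*q[0]/q[2],c['cy']+f*q[1]/q[2]],1)
E
python3 - <<'E'
from h import *
ims=[bot.capture(n) for n in("scene","side")]
cv2.imwrite("pics/a.png",ims[0]);cv2.imwrite("pics/b.png",ims[1])
for n in("scene","side"):print(bot.get_calibration(n))
print(bot.get_obs())
E
```

```text
pics
{'vfov': 52.32966312158707, 'cx': 261.30391011465105, 'cy': 194.39193727594545, 'eye': array([1085.70482062, -167.89056256,  645.95483762]), 'rotation': array([-2.44629889,  0.01189904,  1.02464835])}
{'vfov': 55.99175648254873, 'cx': 257.62196107985307, 'cy': 189.53515006325605, 'eye': array([353.22657249, 538.95824502, 575.50694574]), 'rotation': array([-2.35811359,  0.00266364, -2.52263351])}
{'time': 0.1, 'joint_positions': array([-1.33895610e+00,  3.42627423e-01,  1.52488488e+00, -9.32378413e-06,
        1.27539437e+00, -1.46001469e-01]), 'dq': array([-2.16948381e-04, -1.03466922e-03, -2.39950042e-03, -3.31687170e-05,
       -8.60504391e-04,  2.13448692e-03]), 'tau': array([ 1.76458303e-03, -4.32003450e+01, -2.44694209e+01,  7.17797340e-02,
        5.26439014e-02, -5.60283740e-05]), 'tool_pos': array([ 193.60797288, -487.58185526,  194.84056205]), 'tcp_rot': array([-3.14029132e+00, -1.82346197e-04,  3.77844301e-01]), 'contact_force': array([-0.67616044, -0.66379642,  0.929342  ]), 'moment': array([-0.00042841, -0.0299302 ,  0.05275741]), 'finger_force': 0.0, 'grip_width': 91.77134718564639}
```

View pics/a.png

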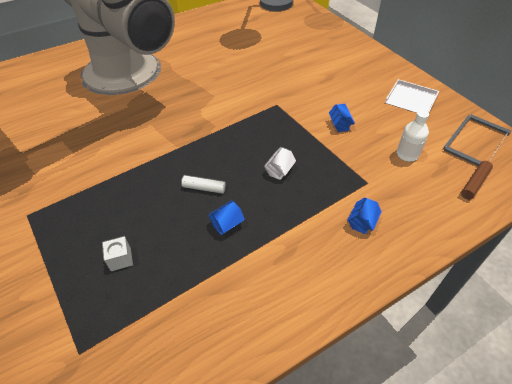

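View pics/b.png

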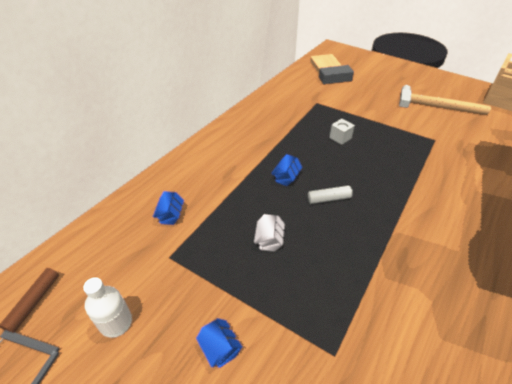

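The white-silver block is at about (280,163) in scene and (269,233) in side. The slim bar is at (204,185) and the cube at (117,253) in scene. The blue prisms are decoys. Next I'll enlarge the block.

```bash
sed -i "s/^import numpy.*/&\nfrom scipy.spatial.transform import Rotation as Ro/; s/np.array(c\['rotation'\])/Ro.from_euler('xyz',c['rotation']).as_matrix()/" h.py
python3 - <<'E'
from h import *
a=cv2.imread("pics/a.png")[135:195,250:310];b=cv2.imread("pics/b.png")[203:263,240:300]
cv2.imwrite("pics/c.png",np.hstack([cv2.resize(x,(400,400),interpolation=cv2.INTER_CUBIC) for x in(a,b)]))
S=bot.get_calibration("scene");D=bot.get_calibration("side")
for c,pts in((S,[(31,215),(277,107),(367,183),(82,355)]),(D,[(319,104),(435,140),(335,356),(175,257)])):
    for p in pts: print(p,onz(c,*p,3).round())
print(onz(S,280,163,26),onz(D,269,233,26),onz(S,204,185,15),onz(D,330,195,15),onz(S,228,218,26),onz(S,117,253,20))
print(bot.get_calibration("wrist"))
E
```

```text
(31, 215) [ 419. -330.    3.]
(277, 107) [389. 295.   3.]
(367, 183) [718. 317.   3.]
(82, 355) [ 758. -314.    3.]
(319, 104) [ 744. -316.    3.]
(435, 140) [ 416. -337.    3.]
(335, 356) [380. 300.   3.]
(175, 257) [708. 312.   3.]
[584.40477949 176.59085526  26.        ] [585.95851299 177.16162001  26.        ] [544.41222609   8.09251572  15.        ] [541.37997337   8.37743834  15.        ] [656.98315918   7.30003396  26.        ] [ 615.13114198 -205.30906051   20.        ]
{'vfov': 63.37510253614594, 'cx': 257.6884022017929, 'cy': 193.43369543688405, 'eye': array([ 268.87286148, -458.56654764,  383.00806102]), 'rotation': array([ 2.84065438e+00,  1.40508022e-04, -1.19387443e+00])}
```

View pics/c.png

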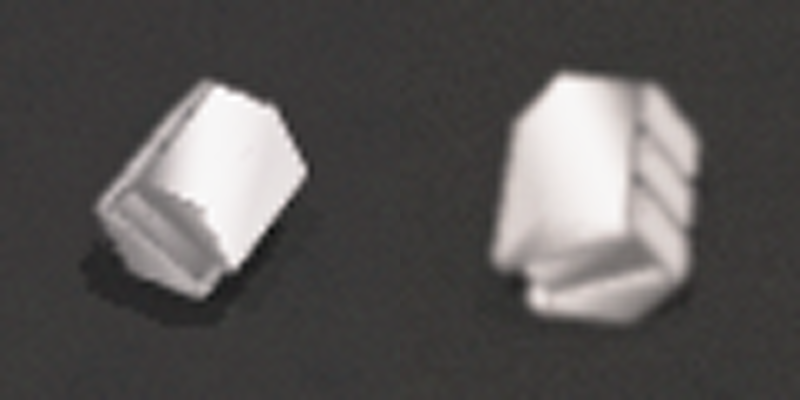

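```bash
cat > fit.py <<'E'
from h import *
from scipy.optimize import minimize
H=[np.array([23/np.cos(np.pi/6)*np.cos(a),23/np.cos(np.pi/6)*np.sin(a)]) for a in np.radians(30*0+60*np.arange(6))]
def pts(x,y,yaw,tilt=0):  # flats at +-90deg => vertices at 0,60..
    u=np.array([np.cos(yaw),np.sin(yaw),0]);v=np.array([-u[1],u[0],0]);z=np.array([0,0,1])
    c,s=np.cos(tilt),np.sin(tilt)
    return [np.array([x,y,26])+k*25*u+(h[0]*c-h[1]*s)*v+(h[0]*s+h[1]*c)*z for k in(-1,1) for h in H]
def P(c,p): return np.array([proj(c,q) for q in p])
def mask(im,box):
    m=np.zeros(im.shape[:2],np.uint8);x0,y0,x1,y1=box
    g=im[y0:y1,x0:x1].min(2);m[y0:y1,x0:x1]=g>82;
    cs,_=cv2.findContours(m,0,2);h=cv2.convexHull(max(cs,key=cv2.contourArea))
    return h
def fit(views,x0):
    def cost(p):
        t=0
        for c,h in views:
            q=cv2.convexHull(P(c,pts(*p)).astype(np.float32))
            h=h.astype(np.float32)
            i,_=cv2.intersectConvexConvex(q,h);t+=cv2.contourArea(q)+cv2.contourArea(h)-2*i
        return t
    return min((minimize(cost,[*x0,w],method='Nelder-Mead',options=dict(initial_simplex=[[*x0,w],[x0[0]+8,x0[1],w],[x0[0],x0[1]+8,w],[*x0,w+.2]])) for w in np.arange(0,np.pi,.3)),key=lambda r:r.fun)
def draw(im,c,p,s,o):
    q=((P(c,pts(*p))-o)*s).astype(int)
    for k in(0,6):
        for i in range(6):cv2.line(im,tuple(map(int,q[k+i])),tuple(map(int,q[k+(i+1)%6])),(0,0,255) if k else (0,255,0),1)
    for i in range(6):cv2.line(im,tuple(map(int,q[i])),tuple(map(int,q[i+6])),(255,255,0),1)
E
python3 - <<'E'
from fit import *
S=bot.get_calibration("scene");D=bot.get_calibration("side");a=cv2.imread("pics/a.png");b=cv2.imread("pics/b.png")
r=fit([(S,mask(a,(250,135,310,195))),(D,mask(b,(240,203,300,263)))],[585,177]);print(r.x,r.fun)
o=[]
for im,c,x,y in((a,S,250,135),(b,D,240,203)):
    k=cv2.resize(im[y:y+60,x:x+60],(400,400),interpolation=cv2.INTER_CUBIC);draw(k,c,r.x,400/60,np.array([x,y]));o.append(k)
cv2.imwrite("pics/d.png",np.hstack(o))
E
```

```text
[585.41883414 175.89370394   2.07052122] 127.56509368901607
```

View pics/d.png

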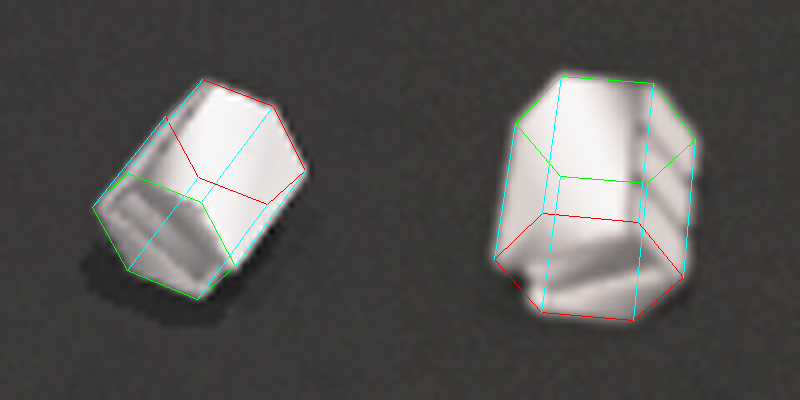

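The fit is tight: the block is at (585.4, 175.9) with its axis at yaw 2.07. In the side view the cuts show on the right, which is the −x side, so the groove is low on the +x side. The block therefore has to roll twice toward (−0.878, −0.479). I'll push it from the +x side with closed fingers, with tool x pointing away from the robot at yaw 0.50.

Call:
{"api": "jog_arm", "payload": {"targets": [{"xyz": [0, 0, 0], "spin": -0.61}, {"xyz": [0, 0, 0], "spin": -0.61}, {"xyz": [0.555, -0.31, 0], "spin": 0}, {"xyz": [0.555, -0.31, 0], "spin": 0}, {"xyz": [0.555, -0.31, 0], "spin": 0}, {"xyz": [0.555, -0.31, 0], "spin": 0}, {"xyz": [0.555, -0.31, 0], "spin": 0}, {"xyz": [0.555, -0.31, 0], "spin": 0}, {"xyz": [0.555, -0.31, 0], "spin": 0}, {"xyz": [0.555, -0.31, 0], "spin": 0}], "gripper": 0}}

```text
time: 1.35
tool_pos: [410.9, -142.1, 195.3]
tcp_rot: [-3.142, 0.0, 0.5]
contact_force: [0.0, -0.2, 0.2]
grip_width: 1.3
finger_force: 0.0
```

Call:
{"api": "jog_arm", "payload": {"targets": [{"xyz": [0.555, -0.31, 0], "spin": 0}, {"xyz": [0.555, -0.31, 0], "spin": 0}, {"xyz": [0.555, -0.31, 0], "spin": 0}, {"xyz": [0.555, -0.31, 0], "spin": 0}, {"xyz": [0.555, -0.31, 0], "spin": 0}, {"xyz": [0.555, -0.31, 0], "spin": 0}, {"xyz": [0.555, -0.31, 0], "spin": 0}, {"xyz": [0.555, -0.31, 0], "spin": 0}, {"xyz": [0, 0, 0], "spin": 0}, {"xyz": [0, 0, 0], "spin": 0}]}}

```text
time: 2.6
tool_pos: [626.5, 200.4, 194.6]
tcp_rot: [-3.142, 0.002, 0.5]
contact_force: [-0.3, 0.3, 0.9]
grip_width: 0.2
finger_force: 0.0
```

Call:
{"api": "jog_arm", "payload": {"targets": [{"xyz": [0, 0.02, 0.5], "spin": 0}, {"xyz": [0, 0, 0.5], "spin": 0}, {"xyz": [0, 0, 0.5], "spin": 0}, {"xyz": [0, 0, 0.5], "spin": 0}, {"xyz": [0, 0, 0.25], "spin": 0}, {"xyz": [0, 0, 0], "spin": 0}, {"xyz": [-0.05, 0, 0], "spin": 0}, {"xyz": [-0.05, 0, 0], "spin": 0}, {"xyz": [0, 0, 0], "spin": 0}, {"xyz": [0, 0, 0], "spin": 0}]}}

```text
time: 3.85
tool_pos: [621.0, 195.5, 16.0]
tcp_rot: [3.141, -0.001, 0.5]
contact_force: [0.1, -0.3, -0.3]
grip_width: 0.5
finger_force: 0.0
```

```bash
cat > look.py <<'E'
import sys
from fit import *
S=bot.get_calibration("scene");D=bot.get_calibration("side");o=[];n=sys.argv[1];X=eval(sys.argv[2]) if len(sys.argv)>2 else [585,176]
for nm,c in(("scene",S),("side",D)):
    im=bot.capture(nm);x,y=(proj(c,[*X,26])-40).astype(int);o.append(cv2.resize(im[y:y+80,x:x+80],(400,400),interpolation=cv2.INTER_CUBIC));cv2.imwrite(f"pics/{n}_{nm}.png",im)
cv2.imwrite(f"pics/{n}.png",np.hstack(o));print(bot.get_obs()['tool_pos'],bot.get_obs()['contact_force'])
E
python3 look.py e
```

```text
[620.90222088 195.5892253   15.59863694] [ 0.84095847  0.50803277 -0.11378008]
```

View pics/e.png

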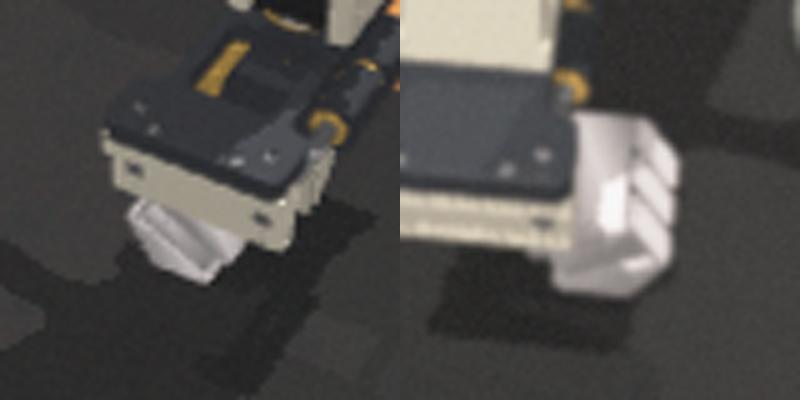

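The block hasn't moved, and the fingers are about 5 mm behind its trailing edge. Next I'll close in to light contact.

Call:
{"api": "jog_arm", "payload": {"targets": [{"xyz": [0, 0, 0.05], "spin": 0}, {"xyz": [-0.02, 0, 0], "spin": 0}, {"xyz": [-0.02, 0, 0], "spin": 0}, {"xyz": [-0.02, 0, 0], "spin": 0}, {"xyz": [-0.01, 0, 0], "spin": 0}, {"xyz": [0, 0, 0], "spin": 0}, {"xyz": [0, 0, 0], "spin": 0}, {"xyz": [0, 0, 0], "spin": 0}, {"xyz": [0, 0, 0], "spin": 0}, {"xyz": [0, 0, 0], "spin": 0}]}}

```text
time: 5.2
tool_pos: [615.9, 192.8, 11.4]
tcp_rot: [3.141, 0.0, 0.5]
contact_force: [-0.0, -0.4, 0.2]
grip_width: 0.2
finger_force: 0.0
```

Call:
{"api": "jog_arm", "payload": {"targets": [{"xyz": [-0.02, 0, 0], "spin": 0}, {"xyz": [-0.02, 0, 0], "spin": 0}, {"xyz": [-0.027, 0, -0.042], "spin": 0}, {"xyz": [-0.03, 0, -0.04], "spin": 0}, {"xyz": [-0.034, 0, -0.037], "spin": 0}, {"xyz": [-0.037, 0, -0.034], "spin": 0}, {"xyz": [0, 0, 0], "spin": 0}, {"xyz": [0, 0, 0], "spin": 0}, {"xyz": [0, 0, 0], "spin": 0}, {"xyz": [0, 0, 0], "spin": 0}]}}

```text
time: 6.45
tool_pos: [604.0, 186.4, 23.5]
tcp_rot: [3.142, 0.0, 0.5]
contact_force: [-0.3, -0.1, 0.1]
grip_width: 0.3
finger_force: 0.0
```

```bash
python3 look.py f
```

```text
[604.03835403 186.35713239  23.51949798] [-0.48945534 -0.3315742  -0.78353099]
```

View pics/f.png

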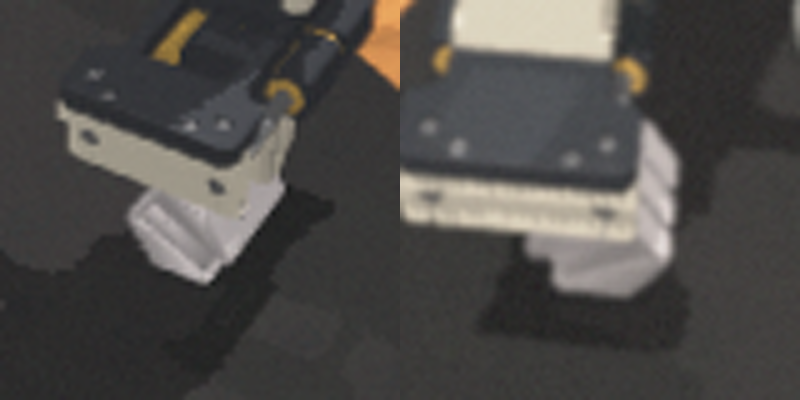

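Run:
```python
from fit import *
for n,(x0,x1,y0,y1) in dict(scene=(262,308,165,192),side=(255,290,235,256)).items():
    c=bot.get_calibration(n)
    for k in "ef":
        m=cv2.imread(f"pics/{k}_{n}.png").min(2)[y0:y1,x0:x1]>82
        print(n,k,[int(y0+np.nonzero(m[:,j])[0].max()) if m[:,j].any() else 0 for j in range(0,x1-x0,3)])
    C=np.array([585.4,175.9,26]);v=np.array([-.878,-.479,0]);u=np.array([-.479,.878,0]);Z=np.array([0,0,1])
    for t in(0,10,20):
        s=np.sin(np.radians(t));co=np.cos(np.radians(t));piv=C+13.3*v-23*Z
        f=lambda a,h:piv+v*(-a*co+h*s)+Z*(a*s+h*co)
        k=-1 if n=="scene" else 1
        print(n,t,[proj(c,f(a,h)+k*25*u) for a,h in((0,0),(26.6,0),(39.9,23))])
```

```text
scene e [0, 168, 173, 176, 177, 178, 179, 175, 173, 170, 172, 172, 0, 0, 0, 0]
scene f [0, 168, 173, 176, 177, 178, 179, 175, 173, 169, 165, 0, 0, 0, 0, 0]
scene 0 [array([269.2, 175.5]), array([279.7, 179.9]), array([285.4, 175. ])]
scene 10 [array([269.2, 175.5]), array([279.5, 178.4]), array([283.6, 172.1])]
scene 20 [array([269.2, 175.5]), array([279.1, 176.8]), array([281.3, 169.4])]
side e [243, 243, 249, 250, 250, 250, 250, 249, 247, 245, 0, 0]
side f [243, 243, 249, 250, 250, 250, 250, 249, 247, 244, 0, 0]
side 0 [array([275. , 251.1]), array([261.2, 249.8]), array([254.2, 241.9])]
side 10 [array([275. , 251.1]), array([261.4, 248.4]), array([256.6, 240. ])]
side 20 [array([275. , 251.1]), array([262.1, 247. ]), array([259.7, 238.4])]
```

Run:
```python
from fit import *
T=np.array([604,186.4,23.5]);X=np.array([.878,.479,0]);Y=np.array([.479,-.878,0])
for n in("scene","side"):
    c=bot.get_calibration(n);o=(proj(c,[585,176,26])-40).astype(int)
    print(n,o)
    for a in(-37.5,37.5):
        for b in(-95,95):print(a,b,[(proj(c,T+a*X+b*Y+np.array([0,0,h]))-o)*5 for h in(66,100)])
    print([(proj(c,T+a*X+b*Y)-o)*5 for a in(-9.5,9.5) for b in (-19,19)])
w=bot.capture("wrist");cv2.imwrite("pics/w.png",w);c=bot.get_calibration("wrist")
print(proj(c,T),[proj(c,p) for p in pts(585.4,175.9,2.07)])
```

```text
scene [239 123]
-37.5 -95 [array([278., -44.]), array([ 282. , -106.5])]
-37.5 95 [array([ 58.5, 224.5]), array([ 55.5, 162.5])]
37.5 -95 [array([432.5,  10. ]), array([441.5, -53. ])]
37.5 95 [array([227., 295.]), array([230. , 233.5])]
[array([248.5, 188. ]), array([208.5, 242.5]), array([287., 203.]), array([247., 258.])]
side [229 192]
-37.5 -95 [array([229., 319.]), array([232. , 255.5])]
-37.5 95 [array([270. , -81.5]), array([ 274.5, -146.5])]
37.5 -95 [array([ -1.5, 296.5]), array([ -8. , 232.5])]
37.5 95 [array([ 82. , -96.5]), array([  79.5, -161.5])]
[array([167., 245.]), array([177.5, 167. ]), array([117., 240.]), array([129.5, 163. ])]
[256.5 225.8] [array([293.1, 291.1]), array([298. , 294.8]), array([299.7, 255.8]), array([295.9, 219.8]), array([291.5, 224.9]), array([290.3, 257.6]), array([220.9, 291.1]), array([216. , 294.9]), array([214.1, 255.9]), array([218. , 219.9]), array([222.5, 224.9]), array([223.7, 257.6])]
```

View pics/w.png

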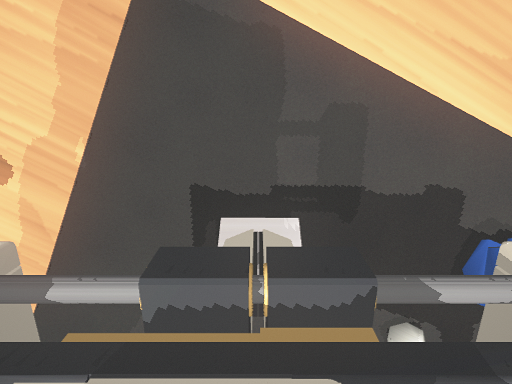

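Run:
```python
from fit import *
T=np.array([604,186.4,23.5]);X=np.array([.878,.479,0])
c=bot.get_calibration("wrist");print(c['eye']-T)
for a in(-9.5,0,9.5):print(a,[(h,proj(c,T+a*X+np.array([0,0,h]))[1]) for h in(0,10,20,30,40,66)])
w=cv2.imread("pics/w.png")[195:285,205:325]
cv2.imwrite("pics/w2.png",cv2.resize(w,(800,600),interpolation=cv2.INTER_CUBIC))
```

```text
[ 71.12330185  38.12971432 188.20911126]
-9.5 [(0, np.float64(239.0)), (10, np.float64(245.9)), (20, np.float64(253.5)), (30, np.float64(261.9)), (40, np.float64(271.3)), (66, np.float64(301.5))]
0 [(0, np.float64(225.8)), (10, np.float64(232.1)), (20, np.float64(239.1)), (30, np.float64(246.9)), (40, np.float64(255.6)), (66, np.float64(283.6))]
9.5 [(0, np.float64(212.2)), (10, np.float64(218.0)), (20, np.float64(224.3)), (30, np.float64(231.4)), (40, np.float64(239.3)), (66, np.float64(265.0))]
```

View pics/w2.png

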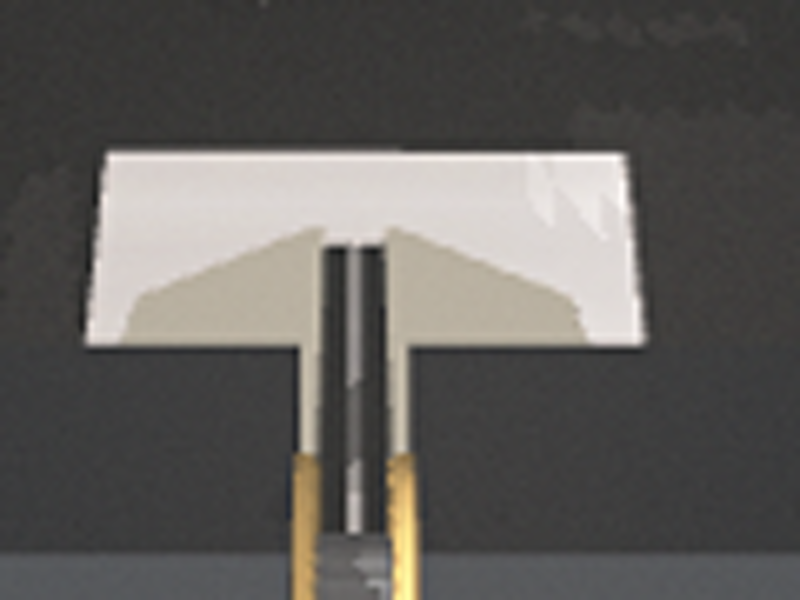

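The finger tip is seen in front of the block's upper flank in the wrist picture, at row ~231, and the block has not moved. The shut fingertips therefore sit about 28 mm above the reported TCP, so they passed over the block. I'll back off, go lower and check the force.

Call:
{"api": "jog_arm", "payload": {"targets": [{"xyz": [0.15, 0, 0], "spin": 0}, {"xyz": [0.15, 0, 0], "spin": 0}, {"xyz": [0.1, 0, 0], "spin": 0}, {"xyz": [0, 0, 0.1], "spin": 0}, {"xyz": [0, 0, 0.1], "spin": 0}, {"xyz": [0, 0, 0.1], "spin": 0}, {"xyz": [0, 0, 0.05], "spin": 0}, {"xyz": [0, 0, 0], "spin": 0}, {"xyz": [0, 0, 0], "spin": 0}, {"xyz": [0, 0, 0], "spin": 0}]}}

```text
time: 7.85
tool_pos: [632.4, 201.7, -4.0]
tcp_rot: [3.141, -0.001, 0.5]
contact_force: [-0.1, 0.2, 0.3]
grip_width: 0.3
finger_force: 0.0
```

Run:
```python
from fit import *
ims={n:bot.capture(n) for n in("scene","side","wrist")}
for n in ims: cv2.imwrite(f"pics/g_{n}.png",ims[n])
T=bot.get_obs()['tool_pos'];print(T,bot.get_obs()['contact_force'])
X=np.array([.878,.479,0]);c=bot.get_calibration("wrist")
print([(h,[proj(c,T+a*X+[0,0,h])[1] for a in(0,9.5)]) for h in(0,10,20,30,40)])
print([proj(c,p) for p in pts(585.4,175.9,2.07)][3::6])
o=cv2.resize(ims["wrist"][150:300,180:340],(430,400),interpolation=2)
c=bot.get_calibration("scene");x,y=(proj(c,T)-40).astype(int);k=cv2.resize(ims["scene"][y:y+80,x:x+80],(350,400),interpolation=2);print(x,y)
cv2.imwrite("pics/g.png",np.hstack([o,k]))
```

```text
[632.23667616 201.72489598  -4.17058513] [ 1.04642473 -0.45050572  0.13842134]
[(0, [np.float64(225.8), np.float64(212.2)]), (10, [np.float64(232.1), np.float64(217.9)]), (20, [np.float64(239.1), np.float64(224.3)]), (30, [np.float64(246.9), np.float64(231.4)]), (40, [np.float64(255.6), np.float64(239.3)])]
[array([299.4, 288.4]), array([214.4, 288.5])]
260 141
```

View pics/g.png

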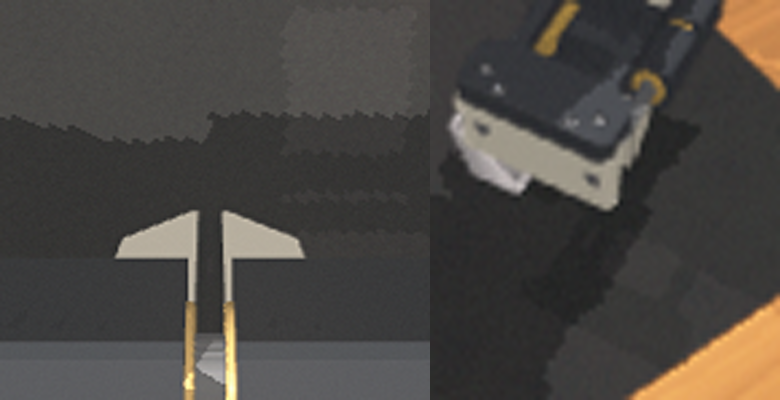

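The reported TCP is now below the bench with no contact force, which confirms the offset. I'll lower a further 10 mm in steps and check the force.

Call:
{"api": "jog_arm", "payload": {"targets": [{"xyz": [0, 0, 0.04], "spin": 0}, {"xyz": [0, 0, 0.03], "spin": 0}, {"xyz": [0, 0, 0.03], "spin": 0}, {"xyz": [0, 0, 0], "spin": 0}, {"xyz": [0, 0, 0], "spin": 0}, {"xyz": [0, 0, 0], "spin": 0}, {"xyz": [0, 0, 0], "spin": 0}, {"xyz": [0, 0, 0], "spin": 0}, {"xyz": [0, 0, 0], "spin": 0}, {"xyz": [0, 0, 0], "spin": 0}]}}

```text
time: 9.25
tool_pos: [632.1, 201.7, -12.4]
tcp_rot: [3.141, 0.0, 0.5]
contact_force: [0.7, -0.3, 0.4]
grip_width: 0.4
finger_force: 0.0
```

Call:
{"api": "jog_arm", "payload": {"targets": [{"xyz": [-0.08, 0, 0], "spin": 0}, {"xyz": [-0.08, 0, 0], "spin": 0}, {"xyz": [-0.03, 0, 0], "spin": 0}, {"xyz": [-0.03, 0, 0], "spin": 0}, {"xyz": [-0.025, 0, 0], "spin": 0}, {"xyz": [0, 0, 0], "spin": 0}, {"xyz": [0, 0, 0], "spin": 0}, {"xyz": [0, 0, 0], "spin": 0}, {"xyz": [0, 0, 0], "spin": 0}, {"xyz": [0, 0, 0], "spin": 0}]}}

```text
time: 10.5
tool_pos: [615.0, 192.3, -12.4]
tcp_rot: [3.141, -0.0, 0.5]
contact_force: [2.0, 0.3, -0.2]
grip_width: 0.1
finger_force: 0.9
```

```bash
cat > cmp.py <<'E'
import sys
from fit import *
k=sys.argv[1]
for n,(x0,x1,y0,y1) in dict(scene=(252,300,155,192),side=(255,300,225,256)).items():
    im=bot.capture(n);cv2.imwrite(f"pics/{k}_{n}.png",im)
    m=im.min(2)[y0:y1,x0:x1]>82
    print(n,[int(y0+np.nonzero(m[:,j])[0].max()) if m[:,j].any() else 0 for j in range(0,x1-x0,3)])
print(bot.get_obs()['tool_pos'].round(1),bot.get_obs()['contact_force'].round(1))
E
python3 cmp.py h
```

```text
scene [0, 0, 168, 170, 170, 174, 175, 176, 178, 178, 178, 179, 180, 181, 172, 172]
side [252, 252, 252, 252, 252, 250, 251, 251, 249, 247, 245, 0, 0, 0, 0]
[615.  192.3 -12.3] [1.8 0.3 0.7]
```

Contact is made at about 2 N. Now I'll push along the arc.

Call:
{"api": "jog_arm", "payload": {"targets": [{"xyz": [-0.027, 0, -0.042], "spin": 0}, {"xyz": [-0.03, 0, -0.04], "spin": 0}, {"xyz": [-0.034, 0, -0.037], "spin": 0}, {"xyz": [-0.037, 0, -0.034], "spin": 0}, {"xyz": [-0.01, 0, 0], "spin": 0}, {"xyz": [0, 0, 0], "spin": 0}, {"xyz": [0, 0, 0], "spin": 0}, {"xyz": [0, 0, 0], "spin": 0}, {"xyz": [0, 0, 0], "spin": 0}, {"xyz": [0, 0, 0], "spin": 0}]}}

```text
time: 11.85
tool_pos: [605.3, 187.0, -0.2]
tcp_rot: [3.141, -0.0, 0.5]
contact_force: [-0.1, 0.5, -0.2]
grip_width: 0.3
finger_force: 0.3
```

```bash
python3 cmp.py i
python3 - <<'E'
from fit import *
# full mask hull corner extremes near block, visible bottom part
for n,(x0,x1,y0,y1) in dict(scene=(245,300,150,192),side=(255,300,220,256)).items():
    c=bot.get_calibration(n)
    C=np.array([585.4,175.9,26]);v=np.array([-.878,-.479,0]);u=np.array([-.479,.878,0]);Z=np.array([0,0,1])
    k=-1 if n=="scene" else 1
    for sl,t in((0,0),(10,0),(0,20)):
        s=np.sin(np.radians(t));co=np.cos(np.radians(t));piv=C+(13.3+sl)*v-23*Z
        f=lambda a,h:piv+v*(-a*co+h*s)+Z*(a*s+h*co)
        print(n,sl,t,[proj(c,f(a,h)+k*25*u).tolist() for a,h in((0,0),(26.6,0),(-13.3,23))])
E
```

```text
scene [156, 163, 164, 168, 171, 174, 174, 175, 175, 173, 174, 175, 173, 167, 165, 158]
side [247, 247, 248, 248, 248, 249, 250, 250, 250, 249, 248, 247, 0, 0, 0]
[ 6.052e+02  1.870e+02 -2.000e-01] [ 0.6  0.  -0.1]
scene 0 0 [[269.2, 175.5], [279.7, 179.9], [263.9, 166.2]]
scene 10 0 [[265.3, 173.9], [275.7, 178.2], [260.0, 164.6]]
scene 0 20 [[269.2, 175.5], [279.1, 176.8], [261.2, 167.0]]
side 0 0 [[275.0, 251.1], [261.2, 249.8], [282.5, 244.6]]
side 10 0 [[280.3, 251.6], [266.4, 250.3], [287.9, 245.1]]
side 0 20 [[275.0, 251.1], [262.1, 247.0], [286.2, 246.8]]
```

It is tipping: the trailing lower edge has risen by about 5 px while the leading edge stays put. I'll continue past 30°.

Call:
{"api": "jog_arm", "payload": {"targets": [{"xyz": [-0.04, 0, -0.03], "spin": 0}, {"xyz": [-0.042, 0, -0.027], "spin": 0}, {"xyz": [-0.044, 0, -0.023], "spin": 0}, {"xyz": [-0.046, 0, -0.02], "spin": 0}, {"xyz": [0, 0, 0], "spin": 0}, {"xyz": [0, 0, 0], "spin": 0}, {"xyz": [0, 0, 0], "spin": 0}, {"xyz": [0, 0, 0], "spin": 0}, {"xyz": [0, 0, 0], "spin": 0}, {"xyz": [0, 0, 0], "spin": 0}]}}

```text
time: 13.2
tool_pos: [593.2, 180.4, 7.9]
tcp_rot: [3.142, -0.0, 0.5]
contact_force: [-0.3, 0.2, 0.1]
grip_width: 0.6
finger_force: 0.0
```

```bash
python3 cmp.py j
python3 - <<'E'
from fit import *
for n in("scene","side"):
    c=bot.get_calibration(n);k=6 if n=="side" else 0
    print(n,P(c,pts(585.4-23.4,175.9-12.7,2.07))[k:k+6].tolist())
E
```

```text
scene [162, 167, 171, 172, 173, 174, 171, 168, 168, 169, 167, 162, 160, 0, 0, 0]
side [244, 244, 245, 245, 245, 246, 246, 250, 251, 251, 251, 252, 252, 250, 248]
[593.2 180.4   7.9] [ 0.5 -0.5 -0.1]
scene [[253.5, 162.0], [258.5, 156.6], [269.2, 160.9], [274.5, 170.5], [269.1, 175.5], [258.9, 171.2]]
side [[296.8, 246.0], [290.4, 237.8], [275.8, 236.4], [268.4, 243.3], [275.0, 251.1], [288.9, 252.5]]
```

It fell onto the next flat: the lower corners match the rolled model (258.9,171.2)/(269.1,175.5), so the centre is at about (562,163). Now I'll set up the second roll by backing off, lowering and making contact.

Call:
{"api": "jog_arm", "payload": {"targets": [{"xyz": [0.1, 0, 0], "spin": 0}, {"xyz": [0.05, 0, 0], "spin": 0}, {"xyz": [0, 0, 0.1], "spin": 0}, {"xyz": [0, 0, 0.1], "spin": 0}, {"xyz": [0, 0, 0.055], "spin": 0}, {"xyz": [-0.08, 0, 0], "spin": 0}, {"xyz": [-0.05, 0, 0], "spin": 0}, {"xyz": [-0.025, 0, 0], "spin": 0}, {"xyz": [0, 0, 0], "spin": 0}, {"xyz": [0, 0, 0], "spin": 0}]}}

```text
time: 14.55
tool_pos: [593.1, 180.2, -12.3]
tcp_rot: [3.141, -0.0, 0.5]
contact_force: [0.4, 0.1, -0.9]
grip_width: 0.2
finger_force: 0.0
```

```bash
python3 cmp.py k
```

```text
scene [166, 167, 171, 172, 173, 174, 173, 174, 175, 176, 168, 169, 167, 159, 0, 0]
side [252, 252, 252, 252, 253, 253, 253, 253, 254, 254, 252, 252, 252, 250, 248]
[593.  180.3 -12.4] [-0.1 -0.4 -0.1]
```

Call:
{"api": "jog_arm", "payload": {"targets": [{"xyz": [-0.022, 0, 0], "spin": 0}, {"xyz": [-0.027, 0, -0.042], "spin": 0}, {"xyz": [-0.03, 0, -0.04], "spin": 0}, {"xyz": [-0.034, 0, -0.037], "spin": 0}, {"xyz": [-0.037, 0, -0.034], "spin": 0}, {"xyz": [-0.01, 0, 0], "spin": 0}, {"xyz": [0, 0, 0], "spin": 0}, {"xyz": [0, 0, 0], "spin": 0}, {"xyz": [0, 0, 0], "spin": 0}, {"xyz": [0, 0, 0], "spin": 0}]}}

```text
time: 15.9
tool_pos: [581.6, 174.1, -0.4]
tcp_rot: [3.142, 0.0, 0.5]
contact_force: [0.4, -0.3, 0.1]
grip_width: 0.1
finger_force: 0.3
```

Call:
{"api": "jog_arm", "payload": {"targets": [{"xyz": [-0.04, 0, -0.03], "spin": 0}, {"xyz": [-0.042, 0, -0.027], "spin": 0}, {"xyz": [-0.044, 0, -0.023], "spin": 0}, {"xyz": [-0.046, 0, -0.02], "spin": 0}, {"xyz": [0, 0, 0], "spin": 0}, {"xyz": [0, 0, 0], "spin": 0}, {"xyz": [0, 0, 0], "spin": 0}, {"xyz": [0, 0, 0], "spin": 0}, {"xyz": [0, 0, 0], "spin": 0}, {"xyz": [0, 0, 0], "spin": 0}]}}

```text
time: 17.15
tool_pos: [569.5, 167.5, 7.7]
tcp_rot: [3.141, 0.0, 0.5]
contact_force: [-0.6, -0.1, 0.1]
grip_width: 0.1
finger_force: 0.0
```

Call:
{"api": "jog_arm", "payload": {"targets": [{"xyz": [0.1, 0, 0], "spin": 0}, {"xyz": [0.1, 0, 0], "spin": 0}, {"xyz": [0.2, 0, 0], "spin": 0}, {"xyz": [0.4, 0, 0], "spin": 0}, {"xyz": [0.4, 0, -0.4], "spin": 0}, {"xyz": [0, 0, -0.6], "spin": 0}, {"xyz": [0, 0, -0.6], "spin": 0}, {"xyz": [0, 0, -0.6], "spin": 0}, {"xyz": [0, 0, 0], "spin": 0}, {"xyz": [0, 0, 0], "spin": 0}]}}

```text
time: 18.4
tool_pos: [653.6, 213.6, 182.9]
tcp_rot: [-3.141, 0.001, 0.5]
contact_force: [-1.2, 0.2, -0.1]
grip_width: 0.3
finger_force: 0.0
```

```bash
python3 look.py m "[538,150]"
python3 - <<'E'
from fit import *
a=cv2.imread("pics/m_scene.png");b=cv2.imread("pics/m_side.png")
S=bot.get_calibration("scene");D=bot.get_calibration("side")
def bx(c):
    x,y=proj(c,[538,150,26]).astype(int);return(x-28,y-28,x+28,y+28)
try:
    r=fit([(S,mask(a,bx(S))),(D,mask(b,bx(D)))],[538,150]);print(r.x,r.fun)
except Exception as e: print(e)
E
```

```text
[653.02249478 213.40263199 181.69976674] [ 0.21344829 -0.36241878 -0.11182478]
[534.62467016 147.74488226   2.03494853] 102.9343498229282
```

View pics/m.png

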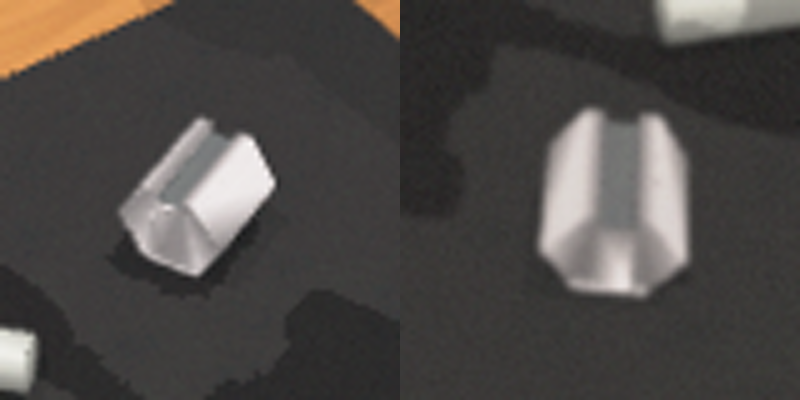

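The groove is on top, at about (205,165) in the scene crop and (620,170) in the side crop. The block lies flat at (535,148) on the mat, the robot is clear, and the slim bar is in its place. Handing in.

```bash
python3 -c "
from plant import bot
print(bot.close_job())"
```

```text
the job is handed in; nothing more can be done
None
```

I rolled the block over two flats. The last pictures show it lying flat on the mat with the grooved face up and the gripper clear; the job is handed in, but no verdict came back.

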